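# Draw a dropped collar out from behind the splash guard with the hook

### The arm

A 6-joint arm with a two-finger parallel gripper is mounted at the origin on a cart in front of the work surface, level with it; the furniture and walls round the work are solid. World frame = base frame: x ahead of the robot, y to its left, z up, the work surface at z = 0. Lengths are in m, angles in rad, forces in N, time in s.
With the tool pointing down it reaches from about 0.275 to 0.875 m from the base axis. Payload 12.5 kg.
Tool frame: the origin (TCP) lies midway between the tips of the shut fingers; the grasp point (between the pads) lies grasp_offset behind it (grasp_offset is the distance from the TCP to the grasp point, in m); z points along the fingers, y is the line along which they close (so a half turn about z gives the same grasp; the last joint's range is limited). The gripper opens to 85 mm and grips with 20 to 120 N. Pads are 22 mm wide; open, the fingers measure 114 mm over their backs; the gripper's body (76 mm by 85 mm) begins 54 mm behind the grasp point. The pads swing forward as they close: fully open they stand 13 mm farther back than shut.
Start: joints at [-1.282, 0.351, 1.652, -0, 1.139, -0.085], TCP at [0.201, -0.512, 0.231] pointing down, gripper open.
Joint ranges: [-2.75, 2.75], [-0.79, 2.1], [0.01, 2.65], [-1.57, 4.71], [0.07, 3.14], [-2.87, 2.87]. Speed limits (rad/s): [2.22, 2.22, 2.79, 3.14, 3.14, 3.14].

### API

Orientations are given as [roll, pitch, yaw] about the fixed x, y, z axes, in that order (R = Rz(yaw) Ry(pitch) Rx(roll)).
In Python, from workcell import get_obs, read_camera, hand_in, grasp_offset gives the robot as it stands.
- The arm moves only by the tool carry_out, never from a script. Its arguments are lists of equal length, an entry for each row: "delta_pos": the shift along the tool's x, y, z in m, a list of three; "rot": the turn, a rotation vector about the tool's x, y, z in rad, a list of three; "fingers": the closure, from -1 (fully open) to 1 (shut), so that 0 is half open. A call has 1 to 20 rows; each row is the pose to reach, as a shift and turn from the pose commanded when the call began, along the tool's axes at that moment; what a row does not reach only later rows make up. A row lasts 1/8 s, in which the tool goes at most 62.5 mm and 10.7 degrees, less where a joint would pass 70% of its speed; a pose out of reach is approached as far as the arm can. A call with a gripper value outside its range is refused whole. The fingers move at their own pace and stop on an object; "grip_force" is the grip in N (left out, the last holds). Time passes only in rows, so rows that repeat a pose let the fingers close. It gives the time, the measured TCP pose, the force, the opening and the grip force at its end, in the units of the state.
- get_obs(): the state, without advancing time (a new reading comes with each control period).
- read_camera(name): name is "scene" or "top" or "wrist"; returns a dict with "color" (480x640x3 uint8, red, green, blue), "mtx" (3x3 intrinsics, pixels), "extrinsics" (4x4, takes a point from camera to world coordinates); the wrist camera has in their place "tool_from_camera" (4x4, takes a point from camera to tool coordinates, whose origin is the TCP and whose axes are the flange's). Camera axes: x right, y down, z forward; pixel columns grow to the right and rows downward; lengths in m; the calibration is good to about 2 mm. A picture is of the moment at which its call begins: read the wrist's pose just before it. There is no depth.
- hand_in(): hands the job in; it is judged then, once.
The state is a dict: "time_s": time; "joints": joint angles; "joint_velocities": joint speeds; "tau": joint torques, N m; "position": TCP position; "tool_rot": TCP orientation; "force": force on the tool from outside, world axes, zero at the start; "wrist_torque": the same for the moment, N m; "finger_gap": finger opening in m; "gripper_force": force on a finger pad.
Only numpy, scipy, OpenCV 4.12 (cv2) and the standard library are available. Lean on these libraries where they do the work, as an engineer would, in place of code of your own. Each camera call takes 0.05 s, during which the arm holds its last target. There are 200 camera calls.

### The job

A brass collar has dropped behind the drip tray's fixed clear guard: take the hooked rod by its handle, put the hook in the collar's hole and slide the collar out along the tray, feeling for the stop bar, until it is against the middle of the bar's rubber buffer. Press it home there with a steady pull of about 8 newtons (at least 5, never above 14) for a second, then leave it lying against the buffer and stand the rod back on the worktop, a good hand's breadth or more away from the tray. Do not lift the collar or touch it with the fingers, knock tray or guard, or shift the things around.

Things in the scene. Friction and masses are not known exactly. Their poses are not given: they have to be found in the camera images.
- tray: Fixed aluminium drip tray with a clear guard. Origin on the worktop (z = 0), mid-width, straight below the guard's front edge. x points along the tray into the guard, -x to its open part and the robot. Floor top at z = 4 mm, x -125 to +120 mm, 120 mm wide, side lips to z = 10 mm. Guard over x = 0 to 120 mm: sides, back and roof (78 to 82 mm, front trim to 85 mm), inner width 120 mm, open toward -x
- run (a point): Middle of the tray's open part, x = -77 mm on the tray floor. Near it a steel stop bar lies across the tray, 84 mm wide, top at z = 14 mm; on its guard side a black rubber buffer, 72 mm wide, 9 mm high. The free buffer face is anywhere from x = -95 to -60 mm of the tray, not reported: find it by feel. The buffer yields about 0.4 mm per newton, springs back, and is hard after 6 mm
- collar: Loose brass collar (flat ring) lying flat on the tray floor under the guard: outer diameter 48 mm, hole 28 mm, 12 mm high, about 80 g. Origin: centre of its underside; z is its axis
- draw_hook: Loose hooked rod, 120 g, standing on its hook tip and rear cross foot (x = -75 mm, 56 mm wide). Origin at foot level below the middle of the handle; x points to the hook, z up. Wooden handle 70 x 18 x 24 mm (x, y, z), centre 40 mm up, underside 28 mm up. A 7 mm steel rod runs 40 mm up to x = +125 mm and bends straight down to the hook tip. With the tip down on the tray it still passes over the stop bar
- hook_tip (a point): Lowest end of the hook, at x = +125 mm and foot level of the hooked rod
- handle (a point): Centre of the handle of the hooked rod, 40 mm above its foot level; pinch it here from above across its 18 mm width. On the way to the tray stands a fixed ultrasonic cleaner (x 0.48 to 0.68, y -0.13 to 0.16 m of the room, about 0.24 m high), and a shelf hangs about 0.6 m above the worktop beyond x = 0.6 m: carry the rod round near the robot, hook above 0.24 m
- lens_blank0: Bystander: round lens blank, 66 mm diameter, 9 mm high, lying on the worktop; origin at centre of its underside
- polish_bottle: Bystander: small brown dropper bottle, 34 mm diameter, 102 mm high; origin at centre of its underside
- screwdriver_black: Bystander: black precision screwdriver, 101 mm long, 11 mm thick, lying on the worktop; origin at centre of its underside

How it is judged:
On the way, in this order (a step that is already met when the one before it is completed fails the run):
1. the hook, in the collar's hole, has drawn the collar out from under the guard, flat on the tray (horizontal distance between hook_tip and collar below 0.02 m and x of collar in the frame of tray below -0.015 m and angle between collar's own z axis and vertical below 0.2 rad).
2. the hook, still in the hole, presses the collar against the stop's buffer with more than 4 N (horizontal distance between hook_tip and collar below 0.02 m and contact force between collar and stop_pad above 4 N and angle between collar's own z axis and vertical below 0.2 rad), for 0.4 s.
At the end, for the whole second after the job is handed in: The collar lies flat and still on the tray in front of the guard, against the buffer (centres at most 34 mm apart; 27 mm is touching dead centre); the rod stands still and upright (0.12 rad) on the bare worktop, hook and handle each over 120 mm from the collar (horizontal distance between collar and stop_pad below 0.034 m and height (world z) of collar below 0.008 m and angle between collar's own z axis and vertical below 0.1 rad and x of collar in the frame of tray below -0.02 m and linear speed of each of collar, draw_hook below 0.01 m/s and height (world z) of draw_hook below 0.006 m and angle between draw_hook's own z axis and vertical below 0.12 rad and horizontal distance between each of hook_tip, draw_hook and collar above 0.12 m and contact force between draw_hook and tray below 0.1 N).
It fails at once if the collar is pressed on the buffer with more than 14 N (contact force between collar and stop_pad above 14 N).
It fails at once if the tray or guard is knocked: pressed by the rod with more than 14 N or by the robot with more than 5 N (contact force between draw_hook and tray above 14 N or contact force between any of the arm, the fingers and tray above 5 N).
It fails at once if the fingers touch the collar (contact force between the fingers and collar above 0.5 N).
It fails at once if the collar is lifted clear of the tray (height (world z) of collar above 0.03 m).
It fails at once if the lens blank, dropper bottle or screwdriver is shifted by more than 20 mm (distance of any of lens_blank0, polish_bottle, screwdriver_black from where it was at the start of the episode above 0.02 m).
It also fails if it takes over 72 s, if anything falls off the work surface, if the arm or the gripper's body presses on something with over 40 N, if the wrist force passes 120 N, or if a joint passes its speed limit or range.

## Working session

There is one attempt and no reset: what is moved stays moved. The work goes in short steps, Python scripts to look and compute and a tool call to move; the robot and the scene stay as the last step left them, time stands still between calls to the robot, and variables do not carry over. Pictures are saved under pics/ and viewed, at most 10 in all, crops included, and the job is handed in when it is done.

Besides the shell and the picture viewer there is one more tool, called after ">>>" by a JSON object that holds its "fn" and its "kwargs", one argument or row to a line. carry_out: Moves the arm, as the interface text tells. Its arguments: {"type":"object","properties":{"delta_pos":{"type":"array","items":{"type":"array","items":{"type":"number"}}},"rot":{"type":"array","items":{"type":"array","items":{"type":"number"}}},"fingers":{"type":"array","items":{"type":"number"}},"grip_force":{"type":"number"}},"required":["delta_pos","rot","fingers"]}

```bash
mkdir -p pics
cat > h.py <<'E'
import numpy as np, cv2
from workcell import get_obs, read_camera, hand_in, grasp_offset
def ray(c,u,v,z,E=None):
    E=c["extrinsics"] if E is None else E
    d=E[:3,:3]@np.linalg.inv(c["mtx"])@np.array([u,v,1.]); o=E[:3,3]
    return o+d*(z-o[2])/d[2]
def proj(c,p):
    E=np.linalg.inv(c["extrinsics"]); q=c["mtx"]@(E[:3,:3]@np.array(p)+E[:3,3]); return q[:2]/q[2]
E
python3 - <<'E'
from h import *
import pickle
o=get_obs(); print({k:np.round(v,3) for k,v in o.items()}, grasp_offset)
D={}
for n in ("top","scene"):
    c=read_camera(n); D[n]=c; cv2.imwrite(f"pics/{n}0.png",c["color"][:,:,::-1]); print(n,np.round(c["extrinsics"],3).tolist(),np.round(c["mtx"],1).tolist())
pickle.dump(D,open("c0.pkl","wb"))
E
```

```text
{'time_s': np.float64(0.0), 'joints': array([-1.282,  0.351,  1.652, -0.   ,  1.139, -0.085]), 'joint_velocities': array([ 0.   ,  0.001,  0.001, -0.001,  0.   ,  0.001]), 'tau': array([-1.0000e-03, -5.0610e+01, -2.9141e+01, -0.0000e+00,  4.0000e-03,
        0.0000e+00]), 'position': array([ 0.201, -0.512,  0.231]), 'tool_rot': array([-3.14 , -0.   ,  0.374]), 'force': array([0.129, 0.037, 0.322]), 'wrist_torque': array([0.049, 0.072, 0.019]), 'gripper_force': np.float64(0.0), 'finger_gap': np.float64(0.085)} 0.0187
top [[0.023, -0.993, 0.114, 0.375], [-1.0, -0.023, -0.001, -0.043], [0.003, -0.114, -0.993, 1.37], [0.0, 0.0, 0.0, 1.0]] [[486.1, 0.0, 323.8], [0.0, 486.1, 254.3], [0.0, 0.0, 1.0]]
scene [[-0.768, -0.42, 0.484, -0.029], [-0.64, 0.5, -0.583, 0.65], [0.003, -0.757, -0.653, 0.799], [0.0, 0.0, 0.0, 1.0]] [[447.2, 0.0, 319.2], [0.0, 447.2, 240.2], [0.0, 0.0, 1.0]]
```

View pics/top0.png

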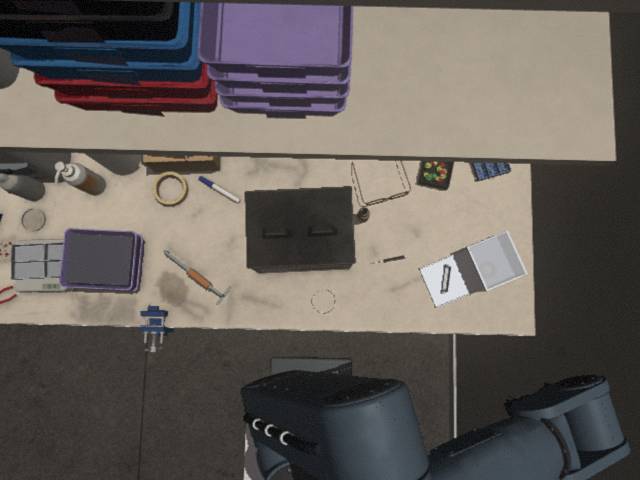

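View pics/scene0.png

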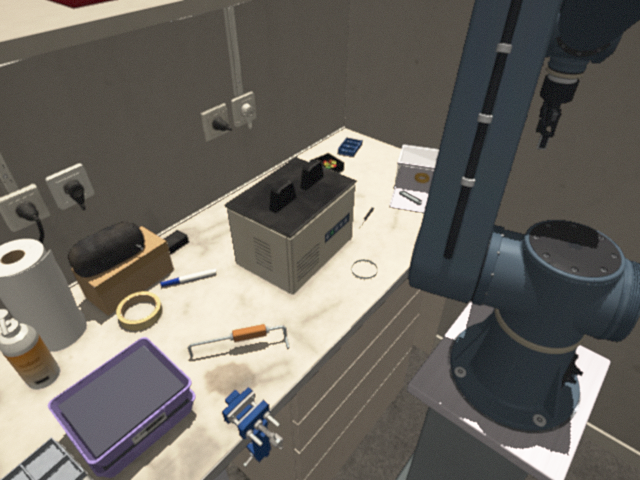

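Top view: tray at about (420–526, 232–307), with the stop bar near (445,278) and the guard at right. The rod's handle is at (198,278), with one end at (168,254) and the other at (222,297). The cleaner is in the middle. I'll zoom in on both.

Run:
```python
from h import *
import pickle
D=pickle.load(open("c0.pkl","rb")); t=D["top"]["color"][:,:,::-1]; s=D["scene"]["color"][:,:,::-1]
a=cv2.resize(t[225:315,410:535],None,fx=6,fy=6,interpolation=cv2.INTER_CUBIC)[:, :750]
b=cv2.resize(t[240:310,155:240],None,fx=5,fy=5,interpolation=cv2.INTER_CUBIC)
cv2.imwrite("pics/a.png",a)
c=cv2.resize(s[310:370,180:300],None,fx=5,fy=5,interpolation=cv2.INTER_CUBIC)
m=np.zeros((600,800,3),np.uint8); m[:300,:600]=c[:300]; m[300:600,:425]=b[:300]
d=cv2.resize(s[140:215,385:440],None,fx=6,fy=6,interpolation=cv2.INTER_CUBIC)[:300]; m[300:600,440:440+d.shape[1]]=d
cv2.imwrite("pics/b.png",m)
```

```text
(no output)
```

View pics/a.png

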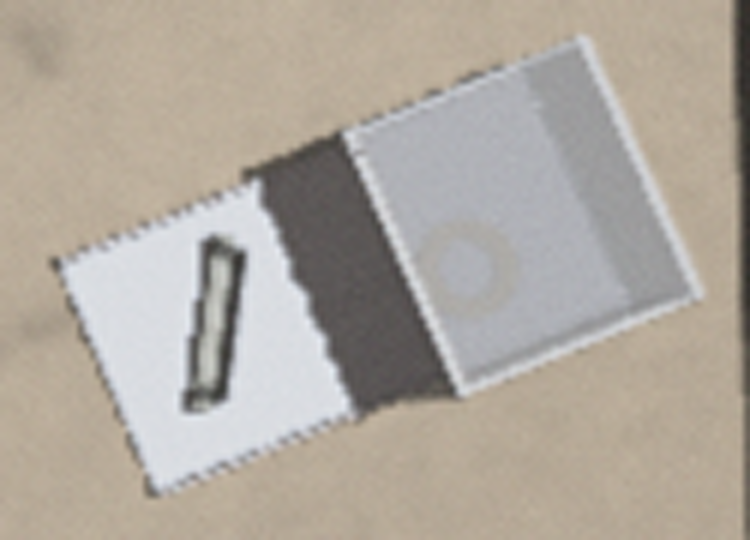

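View pics/b.png

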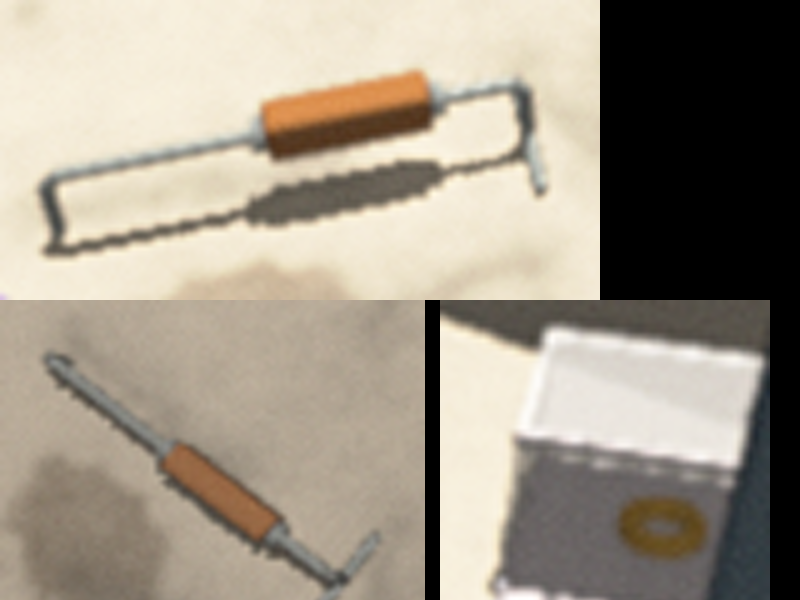

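Top crop: the guard-roof front corners are at (345,130) and (460,393), the tray's open corners at (58,262) and (153,492). The stop bar runs (225,245)–(200,400), clearly skewed to the tray, and the collar ring is centred at about (468,265) under the roof. Rod crop: handle at (220,493), hook bend at (52,357), foot lower right.

Run:
```python
from h import *
import pickle
D=pickle.load(open("c0.pkl","rb")); c=D["top"]; s=D["scene"]
A=lambda u,v,z: ray(c,410+u/6-.4,225+v/6-.4,z)[:2]
B=lambda u,v,z: ray(c,155+u/5-.4,240+(v-300)/5-.4,z)[:2]
g1,g2,b1,b2=[A(*p,.083) for p in ((345,130),(460,393),(585,38),(700,295))]
t1,t2=A(58,262,.01),A(153,492,.01)
g=(g1+g2)/2
print("guard front",g1,g2,"mid",g,"back",b1,b2,"tray end",t1,t2)
ax=(b1+b2)/2-(t1+t2)/2; ax/=np.linalg.norm(ax); yaw=np.arctan2(ax[1],ax[0]); print("yaw",yaw,"len",np.linalg.norm((b1+b2-t1-t2)/2), "origin from end",(t1+t2)/2+ax*.125)
e=np.cross([0,0,1],[*ax,0])[:2]
o=((t1+t2)/2+ax*.125+g)/2
f=lambda p:np.round([(p-o)@ax,(p-o)@e],4)
print("o",o)
s1,s2=A(228,243,.014),A(203,402,.014); d=(s1-s2)/np.linalg.norm(s1-s2); n=np.array([d[1],-d[0]]); n*=np.sign(n@ax)
print("bar",s1,s2,np.linalg.norm(s1-s2),"tray frame",f(s1),f(s2),"normal yaw",np.arctan2(n[1],n[0]))
col=A(468,265,.012); print("collar",col,f(col))
im=c["color"][240:310,155:240].astype(int); m=(im[...,0]-im[...,2]>50).astype(np.uint8)
r=cv2.minAreaRect(max(cv2.findContours(m,0,2)[0],key=cv2.contourArea)); print(r)
h=ray(c,155+r[0][0],240+r[0][1],.050)[:2]; k=B(52,357,.043); q=B(335,578,.040)
print("handle",h,"hook",k,"foot",q,"yaw",np.arctan2(*(k-q)[::-1]),np.linalg.norm(k-h),np.linalg.norm(q-h))
```

```text
guard front [ 0.55328257 -0.42700752] [ 0.43740429 -0.47648703] mid [ 0.49534343 -0.45174728] back [ 0.59728473 -0.53490832] [ 0.48317372 -0.58354995] tray end [ 0.49790755 -0.3135781 ] [ 0.3917909  -0.35771534]
yaw -1.1675722365406398 len 0.24307702517775745 origin from end [ 0.49389746 -0.45062181]
o [ 0.49462044 -0.45118454]
bar [ 0.50827715 -0.39226225] [ 0.43384187 -0.38016936] 0.07541120032508478 tray frame [-0.0488  0.0357] [-0.0892 -0.028 ] normal yaw -1.7318510083357093
collar [ 0.50071155 -0.50504109] [ 0.0519 -0.0155]
((43.314125061035156, 37.741634368896484), (24.57134246826172, 6.280020713806152), 37.5685920715332)
handle [0.45472289 0.29488447] hook [0.5265417  0.39193193] foot [0.40916547 0.23155133] yaw 0.9390059010972681 0.12073173370582502 0.07801644139689613
```

>>> {"fn": "carry_out", "kwargs": {
  "delta_pos": [
    [0.03,-0.035,-0.04],
    [0.06,-0.07,-0.07],
    [0.53,-0.66,-0.09],
    [0.53,-0.66,-0.09],
    [0.53,-0.66,-0.09],
    [0.53,-0.66,-0.09],
    [0.53,-0.66,-0.09],
    [0.53,-0.66,-0.09],
    [0.53,-0.66,-0.09],
    [0.53,-0.66,-0.09],
    [0.53,-0.66,-0.09],
    [0.53,-0.66,-0.09],
    [0.53,-0.66,-0.09],
    [0.53,-0.66,-0.09],
    [0.53,-0.66,-0.09],
    [0.53,-0.66,-0.09],
    [0.53,-0.66,-0.09],
    [0.53,-0.66,-0.09],
    [0.53,-0.66,-0.09],
    [0.53,-0.66,-0.09]
  ],
  "rot": [
    [0,0,-1.85],
    [0,0,-1.85],
    [0,0,-1.85],
    [0,0,-1.85],
    [0,0,-1.85],
    [0,0,-1.85],
    [0,0,-1.85],
    [0,0,-1.85],
    [0,0,-1.85],
    [0,0,-1.85],
    [0,0,-3.7],
    [0,0,-3.7],
    [0,0,-3.7],
    [0,0,-3.7],
    [0,0,-3.7],
    [0,0,-3.7],
    [0,0,-3.7],
    [0,0,-3.7],
    [0,0,-3.7],
    [0,0,-3.7]
  ],
  "fingers": [-1,-1,-1,-1,-1,-1,-1,-1,-1,-1,-1,-1,-1,-1,-1,-1,-1,-1,-1,-1]
}}

```text
time_s: 2.6
position: [0.4531, 0.2959, 0.3209]
tool_rot: [3.141, -0.001, -2.204]
force: [-0.1, -0.9, -0.5]
finger_gap: 0.0851
gripper_force: 0.0
```

```bash
cat >> h.py <<'E'
from scipy.spatial.transform import Rotation as Ro
def wrist(name=None):
    o=get_obs(); T=np.eye(4); T[:3,:3]=Ro.from_euler("xyz",o["tool_rot"]).as_matrix(); T[:3,3]=o["position"]
    c=read_camera("wrist"); c["extrinsics"]=T@c["tool_from_camera"]
    if name: cv2.imwrite(f"pics/{name}.png",c["color"][:,:,::-1])
    return o,c
def todelta(o,p):
    return Ro.from_euler("xyz",o["tool_rot"]).as_matrix().T@(np.array(p)-o["position"])
E
python3 - <<'E'
from h import *
o,c=wrist("w1"); print(o["joints"],np.round(c["extrinsics"],3).tolist())
im=c["color"].astype(int); m=(im[...,0]-im[...,2]>70).astype(np.uint8)
k=max(cv2.findContours(m,0,2)[0],key=cv2.contourArea); r=cv2.minAreaRect(k); print(r)
for z in (.04,.052):
    P=[ray(c,*q,z)[:2] for q in cv2.boxPoints(r)]; print(np.mean(P,0), [np.linalg.norm(P[i]-P[i-1]) for i in (1,2)], [np.arctan2(*(P[i]-P[i-1])[::-1]) for i in (1,2)])
E
```

```text
[ 4.92451483e-01  2.57251560e-01  1.55487406e+00  4.16041344e-05
  1.33025382e+00 -2.01625035e+00] [[-0.806, 0.566, 0.173, 0.409], [0.592, 0.771, 0.237, 0.235], [0.001, 0.293, -0.956, 0.463], [0.0, 0.0, 0.0, 1.0]]
((33.041175842285156, 398.5353088378906), (58.67969512939453, 46.74851608276367), 40.60129928588867)
[0.86074248 0.29753716] [np.float64(0.06525357009237705), np.float64(0.0661828209777438)] [np.float64(-2.9627865107359894), np.float64(1.6265022339745743)]
[0.84792461 0.29575526] [np.float64(0.0634035105436419), np.float64(0.06430641544562081)] [np.float64(-2.96278651073599), np.float64(1.626502233974573)]
```

View pics/w1.png

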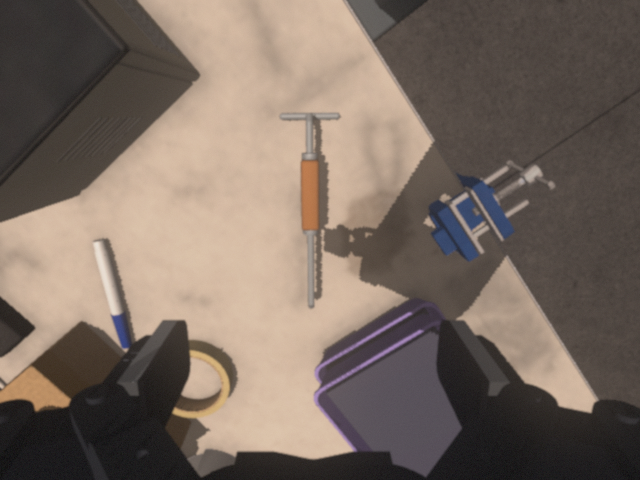

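Wrist view: the rod is upright in the picture, with the handle at about (310,195), foot at (310,116) and hook at (311,303). It is aligned with the fingers.

Run:
```python
from h import *
o=get_obs(); T=np.eye(4); T[:3,:3]=Ro.from_euler("xyz",o["tool_rot"]).as_matrix(); T[:3,3]=o["position"]
c=wrist()[1]
im=c["color"].astype(int); m=(im[...,0]-im[...,2]>70).astype(np.uint8); m[:, :260]=0; m[:,360:]=0; m[280:]=0
k=max(cv2.findContours(m,0,2)[0],key=cv2.contourArea); r=cv2.minAreaRect(k); print(r)
P=[ray(c,*q,.05)[:2] for q in cv2.boxPoints(r)]; h=np.mean(P,0)
print(h,[np.linalg.norm(P[i]-P[i-1]) for i in (1,2)], [np.arctan2(*(P[i]-P[i-1])[::-1]) for i in (1,2)])
hk=ray(c,311,303,.0435)[:2]; ft=ray(c,310,116,.005)[:2]; print(hk,ft,np.arctan2(*(hk-h)[::-1]),np.linalg.norm(hk-h),np.linalg.norm(ft-h))
print("delta",todelta(o,[*h,.0215]), "back 15mm",todelta(o,[*h,.0215]))
```

```text
((309.0, 195.0), (68.0, 16.0), 90.0)
[0.45665625 0.29382924] [np.float64(0.01533722533226305), np.float64(0.06739542124349018)] [np.float64(2.5158498586112494), np.float64(0.947864434043726)]
[0.52425256 0.39041494] [0.4121238  0.23365703] 0.9601654390078361 0.11789002289992527 0.07485876270726521
delta [-0.00058216 -0.00414442  0.29947822] back 15mm [-0.00058216 -0.00414442  0.29947822]
```

>>> {"fn": "carry_out", "kwargs": {
  "delta_pos": [
    [0,-0.004,0.06],
    [0,-0.004,0.12],
    [0,-0.004,0.18],
    [0,-0.004,0.23],
    [0,-0.004,0.26],
    [0,-0.004,0.28],
    [0,-0.004,0.29],
    [0,-0.004,0.299],
    [0,-0.004,0.299],
    [0,-0.004,0.299],
    [0,-0.004,0.299],
    [0,-0.004,0.299],
    [0,-0.004,0.299],
    [0,-0.004,0.299],
    [0,-0.004,0.299],
    [0,-0.004,0.299],
    [0,-0.004,0.299]
  ],
  "rot": [
    [0,0,-0.01],
    [0,0,-0.01],
    [0,0,-0.01],
    [0,0,-0.01],
    [0,0,-0.01],
    [0,0,-0.01],
    [0,0,-0.01],
    [0,0,-0.01],
    [0,0,-0.01],
    [0,0,-0.01],
    [0,0,-0.01],
    [0,0,-0.01],
    [0,0,-0.01],
    [0,0,-0.01],
    [0,0,-0.01],
    [0,0,-0.01],
    [0,0,-0.01]
  ],
  "fingers": [-1,-1,-1,-1,-1,-1,-1,-1,-1,1,1,1,1,1,1,1,1],
  "grip_force": 100
}}

```text
time_s: 4.82
position: [0.4567, 0.2937, 0.0226]
tool_rot: [-3.141, 0.001, -2.199]
force: [0.1, -0.2, 5.4]
finger_gap: 0.0164
gripper_force: 97.5
```

>>> {"fn": "carry_out", "kwargs": {
  "delta_pos": [
    [0,0,-0.02],
    [0,0,-0.06],
    [0,0,-0.11],
    [0,0,-0.16],
    [0,0,-0.21],
    [0,0,-0.26],
    [0,0,-0.31],
    [0.01,0,-0.34],
    [0.04,-0.01,-0.34],
    [0.08,-0.025,-0.34],
    [0.12,-0.04,-0.34],
    [0.16,-0.05,-0.34],
    [0.2,-0.065,-0.34],
    [0.24,-0.08,-0.34],
    [0.28,-0.09,-0.34],
    [0.295,-0.095,-0.34]
  ],
  "rot": [
    [0,0,0],
    [0,0,0],
    [0,0,0],
    [0,0,0],
    [0,0,0],
    [0,0,0],
    [0,0,0.05],
    [0,0,0.15],
    [0,0,0.3],
    [0,0,0.45],
    [0,0,0.6],
    [0,0,0.75],
    [0,0,0.9],
    [0,0,1.05],
    [0,0,1.2],
    [0,0,1.34]
  ],
  "fingers": [1,1,1,1,1,1,1,1,1,1,1,1,1,1,1,1]
}}

```text
time_s: 6.82
position: [0.3589, -0.0023, 0.3621]
tool_rot: [-3.141, -0.0, 2.737]
force: [0.7, -0.8, -1.2]
finger_gap: 0.0167
gripper_force: 97.7
```

>>> {"fn": "carry_out", "kwargs": {
  "delta_pos": [
    [-0.02,-0.015,0],
    [-0.06,-0.045,0],
    [-0.1,-0.075,0],
    [-0.14,-0.105,0],
    [-0.18,-0.135,0],
    [-0.22,-0.165,0],
    [-0.25,-0.19,0.01],
    [-0.27,-0.205,0.03],
    [-0.274,-0.207,0.05],
    [-0.274,-0.207,0.06],
    [-0.274,-0.207,0.06]
  ],
  "rot": [
    [0,0,0.12],
    [0,0,0.28],
    [0,0,0.44],
    [0,0,0.6],
    [0,0,0.76],
    [0,0,0.92],
    [0,0,1.08],
    [0,0,1.22],
    [0,0,1.33],
    [0,0,1.33],
    [0,0,1.33]
  ],
  "fingers": [1,1,1,1,1,1,1,1,1,1,1]
}}

```text
time_s: 8.2
position: [0.532, -0.2974, 0.3018]
tool_rot: [-3.14, -0.001, 1.416]
force: [-0.1, -0.5, -0.5]
finger_gap: 0.0163
gripper_force: 97.8
```

Run:
```python
from h import *
import pickle
o,c=wrist("w2"); pickle.dump((o,c),open("w2.pkl","wb"))
print(o["position"],o["tool_rot"],o["joints"],o["force"],o["time_s"])
```

```text
[ 0.53195182 -0.29744611  0.30184005] [-3.14035492e+00 -5.97211041e-04  1.41645546e+00] [-5.86229824e-01  4.03415909e-01  1.39907305e+00  2.49312075e-05
  1.34047777e+00 -4.31895039e-01] [-0.11934354 -0.45087598 -0.45513985] 8.2
```

View pics/w2.png

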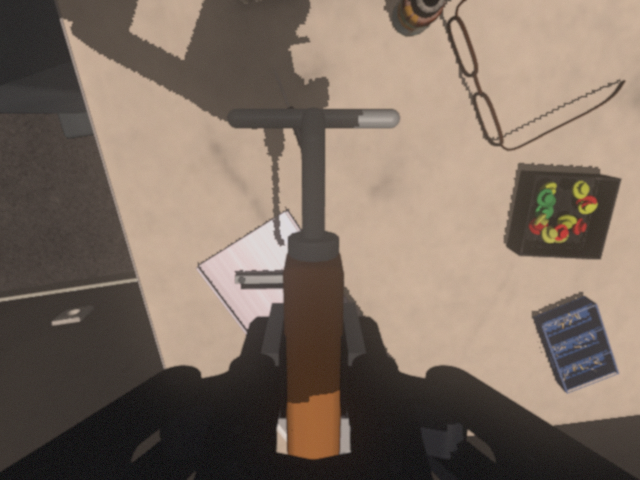

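Wrist view: the tray's open corner is at (198,265)/(288,210), and the stop bar's left end at (237,279) runs horizontally, so it is square to the rod. The dark strip from (275,130) to (280,245) is the screwdriver, close to the rod's foot path.

Run:
```python
from h import *
import pickle
D=pickle.load(open("c0.pkl","rb")); T=D["top"]; S=D["scene"]; o,c=pickle.load(open("w2.pkl","rb"))
im=T["color"][235:285,356:425].astype(int); m=(im.sum(2)<260).astype(np.uint8); m[:,:4]=0
k=max(cv2.findContours(m,0,2)[0],key=cv2.contourArea).reshape(-1,2)+[356,235]
a,b=k[k[:,0].argmin()],k[k[:,0].argmax()]; print("top sd",a,b,ray(T,*a,.005)[:2],ray(T,*b,.005)[:2], "light tip(371,262)",ray(T,371,262,.004)[:2])
for p in ((275,130),(279,243)): print("wrist sd",ray(c,*p,.005)[:2])
ax=np.array([np.cos(-1.168),np.sin(-1.168)]); e=np.array([-ax[1],ax[0]]); o0=np.array([.4946,-.4512])
f=lambda p:np.round([(p[:2]-o0)@ax,(p[:2]-o0)@e],4)
for p,z in (((198,266),.007),((289,210),.007),((237,272),.014),((280,272),.014),((237,288),.005)): q=ray(c,*p,z); print(p,q[:2],f(q))
g=cv2.cvtColor(c["color"],6); print([(x,g[255:300:1,x].tolist()) for x in (245,262)])
b=T["color"]; print("bottle",ray(T,362,218,.0)[:2])
```

```text
top sd [384 260] [403 257] [ 0.51950954 -0.21490434] [ 0.52926867 -0.26855641] light tip(371,262) [ 0.51309182 -0.17834399]
wrist sd [ 0.50293263 -0.23307287]
wrist sd [ 0.48599677 -0.34967179]
(198, 266) [ 0.39408419 -0.36138436] [-0.122  -0.0573]
(289, 210) [ 0.50304434 -0.31508272] [-0.1219  0.0611]
(237, 272) [ 0.43653213 -0.372363  ] [-0.0953 -0.0225]
(280, 272) [ 0.48244405 -0.37948051] [-0.0707  0.0169]
(237, 288) [ 0.43036479 -0.39415057] [-0.0777 -0.0367]
[(245, [207, 205, 207, 205, 205, 207, 206, 204, 204, 206, 205, 207, 209, 207, 204, 174, 127, 94, 82, 85, 108, 136, 142, 132, 129, 130, 137, 137, 119, 85, 70, 69, 76, 108, 157, 193, 202, 203, 201, 201, 200, 199, 198, 197, 196]), (262, [216, 215, 215, 213, 213, 214, 213, 213, 212, 210, 213, 212, 212, 208, 190, 147, 107, 88, 79, 85, 109, 141, 157, 159, 159, 155, 153, 137, 107, 77, 68, 68, 76, 112, 165, 197, 205, 205, 208, 209, 210, 209, 208, 208, 207])]
bottle [ 0.63946877 -0.15150944]
```

>>> {"fn": "carry_out", "kwargs": {
  "delta_pos": [
    [-0.003,-0.02,0],
    [-0.008,-0.05,0.02],
    [-0.011,-0.066,0.06],
    [-0.011,-0.066,0.1],
    [-0.011,-0.066,0.15],
    [-0.011,-0.066,0.19],
    [-0.011,-0.066,0.22],
    [-0.011,-0.066,0.24],
    [-0.011,-0.066,0.25],
    [-0.011,-0.066,0.25]
  ],
  "rot": [
    [0,0,-0.12],
    [0,0,-0.24],
    [0,0,-0.325],
    [0,0,-0.325],
    [0,0,-0.325],
    [0,0,-0.325],
    [0,0,-0.325],
    [0,0,-0.325],
    [0,0,-0.325],
    [0,0,-0.325]
  ],
  "fingers": [1,1,1,1,1,1,1,1,1,1]
}}

```text
time_s: 9.5
position: [0.4656, -0.2985, 0.0527]
tool_rot: [3.141, 0.0, 1.74]
force: [0.4, -0.5, -0.3]
finger_gap: 0.0164
gripper_force: 97.9
```

Run:
```python
from h import *
import pickle
o=get_obs(); print(o["position"],o["tool_rot"],o["force"])
D={n:read_camera(n) for n in ("top","scene")}; o,w=wrist(); D["o"]=o; D["w"]=w; pickle.dump(D,open("c1.pkl","wb"))
m=np.zeros((600,800,3),np.uint8)
m[:300,:400]=cv2.resize(D["top"]["color"][230:320,410:530],(400,300),interpolation=2)
m[:300,400:]=cv2.resize(D["scene"]["color"][130:220,350:470],(400,300),interpolation=2)
m[300:,:400]=cv2.resize(w["color"],(400,300))
cv2.imwrite("pics/m1.png",m[:,:,::-1])
```

```text
[ 0.46563184 -0.29848652  0.05269661] [3.14129275e+00 2.85619665e-04 1.73950685e+00] [ 0.36737402 -0.51064337 -0.27972667]
```

View pics/m1.png

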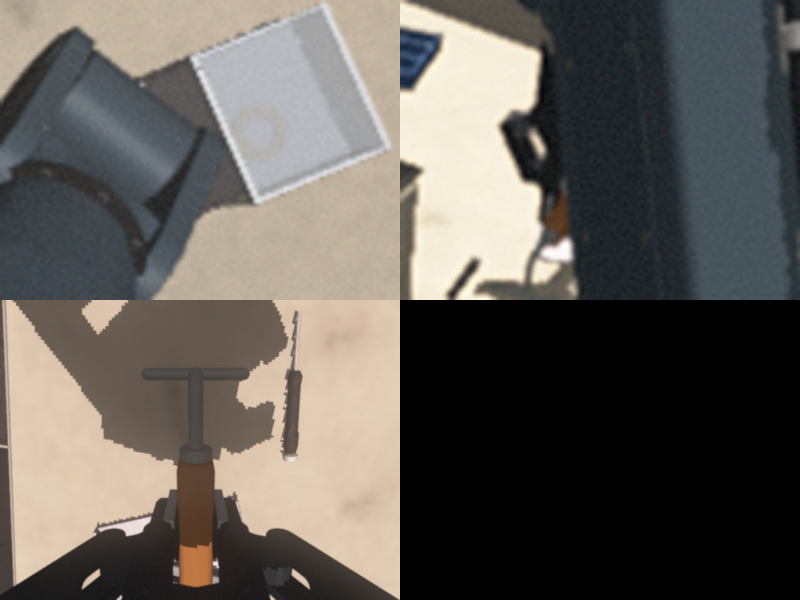

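The collar still shows through the guard roof, and the screwdriver is clear to the right of the rod. I'll insert the hook above the collar.

>>> {"fn": "carry_out", "kwargs": {
  "delta_pos": [
    [0,0,0.006],
    [-0.01,0,0.006],
    [-0.025,0,0.006],
    [-0.04,0,0.006],
    [-0.055,0,0.006],
    [-0.07,0,0.006],
    [-0.08,0,0.006],
    [-0.085,0,0.006],
    [-0.085,0,0.006]
  ],
  "rot": [
    [0,0,0],
    [0,0,0],
    [0,0,0],
    [0,0,0],
    [0,0,0],
    [0,0,0],
    [0,0,0],
    [0,0,0],
    [0,0,0]
  ],
  "fingers": [1,1,1,1,1,1,1,1,1]
}}

```text
time_s: 10.78
position: [0.4795, -0.3823, 0.0462]
tool_rot: [-3.141, -0.0, 1.739]
force: [0.4, 0.6, -0.7]
finger_gap: 0.017
gripper_force: 97.9
```

Run:
```python
from h import *
o=get_obs(); print(o["position"],o["tool_rot"],o["force"])
t=read_camera("top"); cv2.imwrite("pics/t2.png",cv2.resize(t["color"][230:300,440:530],(720,560),interpolation=2)[:,:,::-1])
y=o["tool_rot"][2]; hk=o["position"][:2]-.125*np.array([np.cos(y),np.sin(y)]); tz=o["position"][2]-.0226
print("pred hook",hk,tz,"pix bend top",(proj(t,[*hk,tz+.0435])-[440,230])*8,"tip",(proj(t,[*hk,tz])-[440,230])*8,"collar",(proj(t,[.5007,-.505,.012])-[440,230])*8)
```

```text
[ 0.47952028 -0.3822752   0.04618327] [-3.14147876e+00 -2.00326629e-04  1.73866294e+00] [ 0.36600371  0.58717622 -0.69120466]
pred hook [ 0.5004052  -0.50551813] 0.02358327467341789 pix bend top [437.55173439 297.28917791] tip [393.44626798 308.23651688] collar [380.68344467 310.16346136]
```

View pics/t2.png

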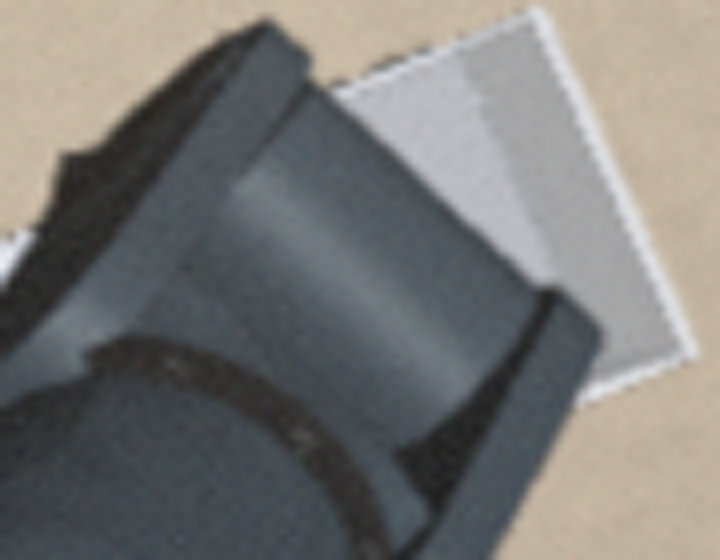

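Top view: the wrist hides the hook. I'll cross-check the collar position using the first scene image.

Run:
```python
from h import *
import pickle
s=pickle.load(open("c0.pkl","rb"))["scene"]; im=s["color"][150:205,400:440].astype(int)
m=((im[...,0]-im[...,2])>35).astype(np.uint8); k=max(cv2.findContours(m,0,2)[0],key=cv2.contourArea); r=cv2.fitEllipse(k); print(r, cv2.boundingRect(k))
print(ray(s,400+r[0][0],150+r[0][1],.010))
```

```text
((21.511648178100586, 27.325225830078125), (9.58909797668457, 14.03963565826416), 101.75716400146484) (15, 23, 14, 10)
[ 0.5011588  -0.50521442  0.01      ]
```

>>> {"fn": "carry_out", "kwargs": {
  "delta_pos": [
    [0,0,0.003],
    [0,0,0.006],
    [0,0,0.008],
    [0,0,0.009],
    [0,0,0.009]
  ],
  "rot": [
    [0,0,0],
    [0,0,0],
    [0,0,0],
    [0,0,0],
    [0,0,0]
  ],
  "fingers": [1,1,1,1,1]
}}

```text
time_s: 11.45
position: [0.4796, -0.3822, 0.0373]
tool_rot: [-3.142, -0.0, 1.739]
force: [0.4, 0.1, -1.2]
finger_gap: 0.0162
gripper_force: 97.9
```

>>> {"fn": "carry_out", "kwargs": {
  "delta_pos": [
    [0,0,0.003],
    [0,0,0.006],
    [0,0,0.008],
    [0,0,0.008],
    [0,0,0.008]
  ],
  "rot": [
    [0,0,0],
    [0,0,0],
    [0,0,0],
    [0,0,0],
    [0,0,0]
  ],
  "fingers": [1,1,1,1,1]
}}

```text
time_s: 12.08
position: [0.4796, -0.3823, 0.0293]
tool_rot: [3.142, 0.0, 1.739]
force: [0.3, 0.6, -0.7]
finger_gap: 0.0165
gripper_force: 97.9
```

>>> {"fn": "carry_out", "kwargs": {
  "delta_pos": [
    [0.005,-0.002,0],
    [0.013,-0.005,0],
    [0.023,-0.009,0],
    [0.033,-0.013,0],
    [0.043,-0.0165,0],
    [0.053,-0.02,0],
    [0.063,-0.024,0],
    [0.071,-0.027,0],
    [0.076,-0.029,0],
    [0.076,-0.029,0],
    [0.076,-0.025,0],
    [0.076,-0.022,0],
    [0.076,-0.022,0]
  ],
  "rot": [
    [0,0,0],
    [0,0,0],
    [0,0,0],
    [0,0,0],
    [0,0,0],
    [0,0,0],
    [0,0,0],
    [0,0,0],
    [0,0,0],
    [0,0,0],
    [0,0,0],
    [0,0,0],
    [0,0,0]
  ],
  "fingers": [1,1,1,1,1,1,1,1,1,1,1,1,1]
}}

```text
time_s: 13.7
position: [0.4455, -0.311, 0.0292]
tool_rot: [3.141, 0.0, 1.739]
force: [-0.0, 0.4, -0.9]
finger_gap: 0.0162
gripper_force: 97.9
```

Run:
```python
from h import *
import pickle
o=get_obs(); print(o["position"],o["tool_rot"],o["force"],o["wrist_torque"])
D={n:read_camera(n) for n in ("top","scene")}; o,w=wrist()
m=np.zeros((600,800,3),np.uint8)
m[:300,:400]=cv2.resize(D["top"]["color"][230:320,410:530],(400,300),interpolation=2)
m[:300,400:]=cv2.resize(D["scene"]["color"][130:220,350:470],(400,300),interpolation=2)
m[300:,:400]=cv2.resize(w["color"],(400,300)); m[300:,400:]=cv2.resize(w["color"][240:480,160:480],(400,300))
cv2.imwrite("pics/m2.png",m[:,:,::-1])
```

```text
[ 0.44548756 -0.31103043  0.0292446 ] [3.14145935e+00 1.24538030e-04 1.73897165e+00] [-0.02648541  0.40788757 -0.85283044] [-0.03568629  0.00402717  0.06606016]
```

View pics/m2.png

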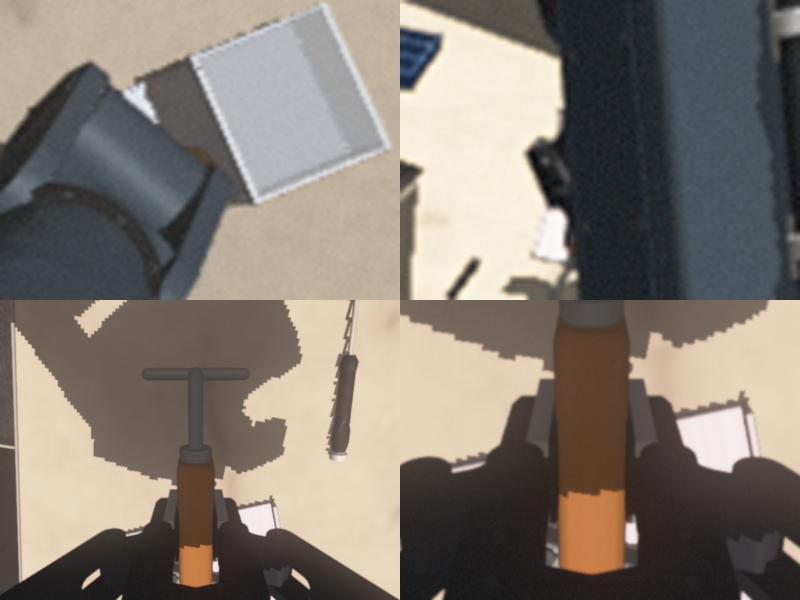

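The collar is out: a brass edge shows at (205,157) of the top crop and the guard is empty. Next I pull along the buffer normal, feeling for contact.

>>> {"fn": "carry_out", "kwargs": {
  "delta_pos": [
    [0.004,0.0014,0],
    [0.0085,0.003,0],
    [0.0115,0.004,0],
    [0.0142,0.0048,0],
    [0.0142,0.0048,0]
  ],
  "rot": [
    [0,0,0],
    [0,0,0],
    [0,0,0],
    [0,0,0],
    [0,0,0]
  ],
  "fingers": [1,1,1,1,1]
}}

```text
time_s: 14.48
position: [0.4476, -0.296, 0.0293]
tool_rot: [-3.142, -0.0, 1.739]
force: [0.1, 1.0, -1.1]
finger_gap: 0.016
gripper_force: 97.8
```

>>> {"fn": "carry_out", "kwargs": {
  "delta_pos": [
    [0.001,0.0003,0],
    [0.0019,0.0006,0],
    [0.0028,0.001,0],
    [0.0028,0.001,0]
  ],
  "rot": [
    [0,0,0],
    [0,0,0],
    [0,0,0],
    [0,0,0]
  ],
  "fingers": [1,1,1,1]
}}

```text
time_s: 14.98
position: [0.448, -0.2932, 0.0293]
tool_rot: [-3.142, -0.0, 1.739]
force: [0.1, -0.7, -0.7]
finger_gap: 0.0167
gripper_force: 97.8
```

>>> {"fn": "carry_out", "kwargs": {
  "delta_pos": [
    [0.001,0.0003,0],
    [0.0019,0.0006,0],
    [0.0019,0.0006,0]
  ],
  "rot": [
    [0,0,0],
    [0,0,0],
    [0,0,0]
  ],
  "fingers": [1,1,1]
}}

```text
time_s: 15.35
position: [0.4483, -0.2912, 0.0293]
tool_rot: [-3.142, -0.0, 1.739]
force: [0.3, -0.1, -1.9]
finger_gap: 0.0168
gripper_force: 97.8
```

>>> {"fn": "carry_out", "kwargs": {
  "delta_pos": [
    [0.001,0.0003,0],
    [0.0019,0.0006,0],
    [0.0019,0.0006,0]
  ],
  "rot": [
    [0,0,0],
    [0,0,0],
    [0,0,0]
  ],
  "fingers": [1,1,1]
}}

```text
time_s: 15.72
position: [0.4486, -0.2892, 0.0293]
tool_rot: [-3.142, -0.0, 1.739]
force: [0.4, -0.1, -1.8]
finger_gap: 0.0165
gripper_force: 97.8
```

```bash
cat > f.py <<'E'
from h import *
o=get_obs(); print(o["time_s"],o["position"],"F",o["force"],"Fn",-.159*o["force"][0]-.987*o["force"][1]+.4,"M",o["wrist_torque"],"rot",o["tool_rot"])
E
python3 f.py
```

```text
15.725 [ 0.44858863 -0.28921262  0.02929166] F [ 0.4341918  -0.12161546 -1.77323016] Fn 0.45099796504310263 M [ 0.01741623 -0.01527027  0.02081805] rot [-3.14153305e+00 -6.04308322e-05  1.73888746e+00]
```

>>> {"fn": "carry_out", "kwargs": {
  "delta_pos": [
    [0.001,0.0003,0],
    [0.0019,0.0006,0],
    [0.0019,0.0006,0]
  ],
  "rot": [
    [0,0,0],
    [0,0,0],
    [0,0,0]
  ],
  "fingers": [1,1,1]
}}

```text
time_s: 16.1
position: [0.4489, -0.2873, 0.0293]
tool_rot: [-3.142, -0.0, 1.739]
force: [-0.4, 0.1, -1.6]
finger_gap: 0.0168
gripper_force: 97.8
```

```bash
python3 f.py
```

```text
16.1 [ 0.44889039 -0.28725069  0.02930928] F [-0.42565308  0.07354927 -1.56412422] Fn 0.39508570774727053 M [0.05458529 0.00775799 0.02756753] rot [-3.14158623e+00 -1.77479436e-06  1.73897206e+00]
```

>>> {"fn": "carry_out", "kwargs": {
  "delta_pos": [
    [0.001,0.0003,0],
    [0.0019,0.0006,0],
    [0.0019,0.0006,0]
  ],
  "rot": [
    [0,0,0],
    [0,0,0],
    [0,0,0]
  ],
  "fingers": [1,1,1]
}}

```text
time_s: 16.48
position: [0.4491, -0.2852, 0.0293]
tool_rot: [-3.142, -0.0, 1.739]
force: [-0.4, 0.3, -0.6]
finger_gap: 0.0167
gripper_force: 97.8
```

```bash
python3 f.py
```

```text
16.475 [ 0.44913369 -0.28522017  0.02926426] F [-0.42049911  0.34791124 -0.6280213 ] Fn 0.12347096477408137 M [ 0.01676265 -0.04637908 -0.00752259] rot [-3.14152652e+00 -1.16461415e-04  1.73891106e+00]
```

>>> {"fn": "carry_out", "kwargs": {
  "delta_pos": [
    [0.001,0.0003,0],
    [0.0019,0.0006,0],
    [0.0019,0.0006,0]
  ],
  "rot": [
    [0,0,0],
    [0,0,0],
    [0,0,0]
  ],
  "fingers": [1,1,1]
}}

```text
time_s: 16.85
position: [0.4493, -0.2835, 0.0293]
tool_rot: [-3.141, 0.0, 1.739]
force: [-1.2, -3.1, -2.3]
finger_gap: 0.0165
gripper_force: 97.8
```

```bash
python3 f.py
```

```text
16.85 [ 0.44933002 -0.28346472  0.02928091] F [-1.24422165 -3.14618713 -2.34228326] Fn 3.7031179368872773 M [-0.36531024  0.26434061 -0.15936465] rot [-3.14146720e+00  6.77355887e-05  1.73863590e+00]
```

Contact, at about 3.6 N along the normal. I'll increase the pull gently.

>>> {"fn": "carry_out", "kwargs": {
  "delta_pos": [
    [0.0006,0.0002,0],
    [0.0012,0.0004,0],
    [0.0012,0.0004,0]
  ],
  "rot": [
    [0,0,0],
    [0,0,0],
    [0,0,0]
  ],
  "fingers": [1,1,1]
}}

```text
time_s: 17.23
position: [0.4495, -0.2823, 0.0293]
tool_rot: [-3.142, 0.0, 1.739]
force: [-2.9, -4.4, -1.4]
finger_gap: 0.0162
gripper_force: 97.8
```

```bash
python3 f.py
```

```text
17.225 [ 0.44953433 -0.28226493  0.02929738] F [-2.93062246 -4.41401721 -1.38428742] Fn 5.22260395989303 M [-0.75543454  0.48878151 -0.40896359] rot [-3.14151461e+00  1.63766834e-04  1.73859426e+00]
```

>>> {"fn": "carry_out", "kwargs": {
  "delta_pos": [
    [0.0006,-0.0002,0],
    [0.0013,-0.0004,0],
    [0.0013,-0.0004,0]
  ],
  "rot": [
    [0,0,0],
    [0,0,0],
    [0,0,0]
  ],
  "fingers": [1,1,1]
}}

```text
time_s: 17.6
position: [0.4491, -0.2814, 0.0294]
tool_rot: [3.141, 0.001, 1.739]
force: [-1.9, -6.8, -3.2]
finger_gap: 0.0164
gripper_force: 97.7
```

```bash
python3 f.py
```

```text
17.6 [ 0.44911621 -0.2813612   0.02938064] F [-1.9224456  -6.76179244 -3.20843509] Fn 7.379557984358959 M [-1.01646816  0.39799437 -0.37637596] rot [3.14121801e+00 8.46752357e-04 1.73862228e+00]
```

>>> {"fn": "carry_out", "kwargs": {
  "delta_pos": [
    [0.0003,0,0],
    [0.0003,0,0],
    [0.0003,0,0],
    [0.0003,0,0],
    [0.0003,0,0],
    [0.0003,0,0]
  ],
  "rot": [
    [0,0,0],
    [0,0,0],
    [0,0,0],
    [0,0,0],
    [0,0,0],
    [0,0,0]
  ],
  "fingers": [1,1,1,1,1,1]
}}

```text
time_s: 18.35
position: [0.4491, -0.2811, 0.0294]
tool_rot: [3.141, 0.001, 1.739]
force: [-1.1, -6.8, -3.4]
finger_gap: 0.0163
gripper_force: 97.7
```

```bash
python3 f.py
```

```text
18.35 [ 0.44912801 -0.28114994  0.02938265] F [-1.05118693 -6.80190249 -3.40100985] Fn 7.280616477244546 M [-1.01856231  0.34431088 -0.36322282] rot [3.14112592e+00 9.98800935e-04 1.73860517e+00]
```

>>> {"fn": "carry_out", "kwargs": {
  "delta_pos": [
    [0,0,0],
    [0,0,0],
    [0,0,0],
    [0,0,0],
    [0,0,0],
    [0,0,0]
  ],
  "rot": [
    [0,0,0],
    [0,0,0],
    [0,0,0],
    [0,0,0],
    [0,0,0],
    [0,0,0]
  ],
  "fingers": [1,1,1,1,1,1]
}}

```text
time_s: 19.1
position: [0.4491, -0.2811, 0.0294]
tool_rot: [3.141, 0.001, 1.739]
force: [-2.5, -5.9, -3.3]
finger_gap: 0.0164
gripper_force: 97.7
```

```bash
python3 f.py
```

```text
19.1 [ 0.44912507 -0.28114789  0.02936985] F [-2.52682766 -5.90613385 -3.2921805 ] Fn 6.6311197100798145 M [-1.1218302   0.32374356 -0.35697893] rot [3.14111130e+00 9.90791388e-04 1.73862304e+00]
```

>>> {"fn": "carry_out", "kwargs": {
  "delta_pos": [
    [0.0003,0,0],
    [0.0006,0,0],
    [0.0006,0,0],
    [0.0006,0,0],
    [0.0006,0,0],
    [0.0006,0,0],
    [0.0006,0,0],
    [0.0006,0,0],
    [0.0006,0,0]
  ],
  "rot": [
    [0,0,0],
    [0,0,0],
    [0,0,0],
    [0,0,0],
    [0,0,0],
    [0,0,0],
    [0,0,0],
    [0,0,0],
    [0,0,0]
  ],
  "fingers": [1,1,1,1,1,1,1,1,1]
}}

```text
time_s: 20.23
position: [0.4492, -0.2808, 0.0295]
tool_rot: [3.141, 0.001, 1.739]
force: [-1.3, -7.7, -3.7]
finger_gap: 0.0163
gripper_force: 97.7
```

Run:
```python
exec(open("f.py").read())
t=read_camera("top"); cv2.imwrite("pics/t3.png",cv2.resize(t["color"][230:320,410:530],(640,480),interpolation=2)[:,:,::-1])
im=t["color"][255:305,425:490].astype(int); m=((im[...,0]-im[...,2]>45)&(im[...,0]>90)).astype(np.uint8); ys,xs=np.nonzero(m); print(len(xs), xs.min()+425 if len(xs) else 0)
```

```text
20.225 [ 0.44917066 -0.28078742  0.02945973] F [-1.28775239 -7.67072025 -3.74240717] Fn 8.175753522029897 M [-1.21978713  0.29290443 -0.35164415] rot [3.14080462e+00 1.46098046e-03 1.73866287e+00]
23 455
```

The pull held at about 8 N. Next I release slowly back to the hole's middle and check that the hook is free.

>>> {"fn": "carry_out", "kwargs": {
  "delta_pos": [
    [-0.001,-0.0003,0],
    [-0.002,-0.0007,0],
    [-0.003,-0.001,0],
    [-0.004,-0.0014,0],
    [-0.005,-0.0017,0],
    [-0.006,-0.002,0],
    [-0.007,-0.0024,0],
    [-0.008,-0.0027,0],
    [-0.0095,-0.0032,0],
    [-0.011,-0.0037,0],
    [-0.0125,-0.0043,0],
    [-0.013,-0.0044,0],
    [-0.013,-0.0044,0]
  ],
  "rot": [
    [0,0,0],
    [0,0,0],
    [0,0,0],
    [0,0,0],
    [0,0,0],
    [0,0,0],
    [0,0,0],
    [0,0,0],
    [0,0,0],
    [0,0,0],
    [0,0,0],
    [0,0,0],
    [0,0,0]
  ],
  "fingers": [1,1,1,1,1,1,1,1,1,1,1,1,1]
}}

```text
time_s: 21.9
position: [0.4467, -0.2936, 0.0293]
tool_rot: [-3.142, -0.0, 1.739]
force: [0.2, -0.5, -0.8]
finger_gap: 0.0165
gripper_force: 97.9
```

```bash
python3 f.py
```

```text
21.9 [ 0.44665939 -0.29358933  0.02928419] F [ 0.20296122 -0.45409419 -0.8423648 ] Fn 0.8159201293820189 M [-0.0737856  -0.01902417  0.00621973] rot [-3.14155004e+00 -3.21686380e-05  1.73875424e+00]
```

>>> {"fn": "carry_out", "kwargs": {
  "delta_pos": [
    [0,0,-0.002],
    [0,0,-0.005],
    [0,0,-0.009],
    [0,0,-0.013],
    [0,0,-0.017],
    [0,0,-0.022],
    [0,0,-0.03],
    [0,0,-0.045],
    [0,0,-0.07],
    [0,0,-0.1],
    [0,0,-0.14],
    [0,0,-0.18],
    [0,0,-0.22],
    [0.04,0,-0.24],
    [0.08,0,-0.25],
    [0.1,0,-0.25],
    [0.1,0,-0.25]
  ],
  "rot": [
    [0,0,0],
    [0,0,0],
    [0,0,0],
    [0,0,0],
    [0,0,0],
    [0,0,0],
    [0,0,0],
    [0,0,0],
    [0,0,0],
    [0,0,0],
    [0,0,0],
    [0,0,0],
    [0,0,0],
    [0,0,0],
    [0,0,0],
    [0,0,0],
    [0,0,0]
  ],
  "fingers": [1,1,1,1,1,1,1,1,1,1,1,1,1,1,1,1,1]
}}

```text
time_s: 24.02
position: [0.4298, -0.1944, 0.2795]
tool_rot: [3.141, 0.0, 1.74]
force: [-0.3, 0.2, -0.4]
finger_gap: 0.0166
gripper_force: 97.9
```

Run:
```python
exec(open("f.py").read())
import pickle
t=read_camera("top"); s=read_camera("scene"); pickle.dump((t,s),open("c2.pkl","wb"))
m=np.zeros((600,800,3),np.uint8)
m[:300,:400]=cv2.resize(t["color"][230:320,410:530],(400,300),interpolation=2)
m[:300,400:]=cv2.resize(s["color"][130:220,350:470],(400,300),interpolation=2)
m[300:,:400]=cv2.resize(t["color"],(400,300)); m[300:,400:]=cv2.resize(s["color"],(400,300))
cv2.imwrite("pics/m3.png",m[:,:,::-1])
```

```text
24.025 [ 0.42984988 -0.19436791  0.27952721] F [-0.30435861  0.19403555 -0.39207849] Fn 0.25687993133858966 M [-0.00885195  0.00493637 -0.0024484 ] rot [3.14137223e+00 3.11736050e-04 1.74023183e+00]
```

View pics/m3.png

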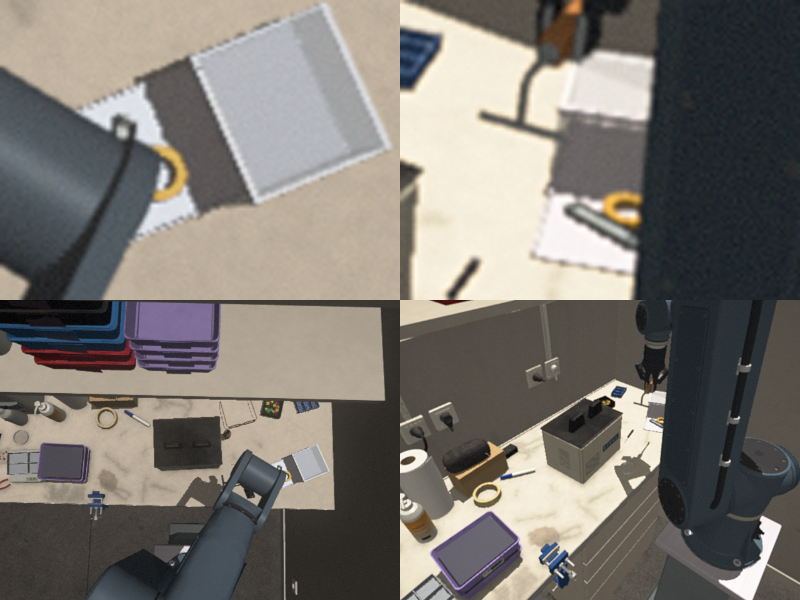

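Top and scene views show the collar lying flat against the bar's buffer near its middle: brass ring at (170,173) in the top crop. I'll carry the rod back to its original bare spot.

>>> {"fn": "carry_out", "kwargs": {
  "delta_pos": [
    [0,-0.01,-0.04],
    [0.02,-0.02,-0.08],
    [0.06,-0.035,-0.08],
    [0.1,-0.036,-0.08],
    [0.15,-0.036,-0.08],
    [0.2,-0.036,-0.08],
    [0.24,-0.015,-0.08],
    [0.28,0.005,-0.08],
    [0.32,0.025,-0.08],
    [0.36,0.047,-0.08],
    [0.4,0.068,-0.08],
    [0.44,0.09,-0.08],
    [0.465,0.103,-0.08],
    [0.477,0.109,-0.08],
    [0.477,0.109,-0.03],
    [0.477,0.109,0.02],
    [0.477,0.109,0.07],
    [0.477,0.109,0.12],
    [0.477,0.109,0.16],
    [0.477,0.109,0.16]
  ],
  "rot": [
    [0,0,0],
    [0,0,-0.1],
    [0,0,-0.26],
    [0,0,-0.43],
    [0,0,-0.6],
    [0,0,-0.78],
    [0,0,-0.96],
    [0,0,-1.14],
    [0,0,-1.32],
    [0,0,-1.5],
    [0,0,-1.68],
    [0,0,-1.86],
    [0,0,-2.04],
    [0,0,-2.2],
    [0,0,-2.34],
    [0,0,-2.34],
    [0,0,-2.34],
    [0,0,-2.34],
    [0,0,-2.34],
    [0,0,-2.34]
  ],
  "fingers": [1,1,1,1,1,1,1,1,1,1,1,1,1,1,1,1,1,1,1,1]
}}

```text
time_s: 26.62
position: [0.457, 0.2922, 0.1165]
tool_rot: [3.139, -0.005, -2.205]
force: [-0.2, -0.3, -0.1]
finger_gap: 0.0167
gripper_force: 97.9
```

>>> {"fn": "carry_out", "kwargs": {
  "delta_pos": [
    [0,0,0.03],
    [0,0,0.055],
    [0,0,0.075],
    [0,0,0.085],
    [0,0,0.09],
    [0,0,0.092],
    [0,0,0.0935],
    [0,0,0.0935]
  ],
  "rot": [
    [0,0,0],
    [0,0,0],
    [0,0,0],
    [0,0,0],
    [0,0,0],
    [0,0,0],
    [0,0,0],
    [0,0,0]
  ],
  "fingers": [1,1,1,1,1,1,1,1]
}}

```text
time_s: 27.62
position: [0.4578, 0.2936, 0.0261]
tool_rot: [-3.141, 0.0, -2.204]
force: [0.5, 0.1, -1.3]
finger_gap: 0.0163
gripper_force: 97.9
```

```bash
python3 f.py
```

```text
27.625 [0.45780627 0.29361434 0.02606903] F [ 0.54975659  0.07993164 -1.33286568] Fn 0.23369617280343954 M [ 0.06675033 -0.00349342 -0.00098486] rot [-3.14143307e+00  3.77716230e-04 -2.20437829e+00]
```

>>> {"fn": "carry_out", "kwargs": {
  "delta_pos": [
    [0,0,0.001],
    [0,0,0.002],
    [0,0,0.0028],
    [0,0,0.0028]
  ],
  "rot": [
    [0,0,0],
    [0,0,0],
    [0,0,0],
    [0,0,0]
  ],
  "fingers": [1,1,1,1]
}}

```text
time_s: 28.12
position: [0.4577, 0.2935, 0.0229]
tool_rot: [3.142, -0.0, -2.204]
force: [0.2, -0.2, -1.4]
finger_gap: 0.0168
gripper_force: 97.9
```

```bash
python3 f.py
```

```text
28.125 [0.45765588 0.29352916 0.02293727] F [ 0.21234347 -0.1836513  -1.37044063] Fn 0.5475012226096683 M [0.02255632 0.03743646 0.01740814] rot [ 3.14156445e+00 -4.05519577e-05 -2.20435241e+00]
```

>>> {"fn": "carry_out", "kwargs": {
  "delta_pos": [
    [0,0,0.0004],
    [0,0,0.0007],
    [0,0,0.0007]
  ],
  "rot": [
    [0,0,0],
    [0,0,0],
    [0,0,0]
  ],
  "fingers": [1,1,1]
}}

```text
time_s: 28.5
position: [0.4577, 0.2936, 0.0226]
tool_rot: [-3.142, 0.0, -2.204]
force: [-2.3, -1.8, 5.3]
finger_gap: 0.0162
gripper_force: 98.7
```

Standing on the worktop. Opening slowly, then rising.

>>> {"fn": "carry_out", "kwargs": {
  "delta_pos": [
    [0,0,0],
    [0,0,0],
    [0,0,0],
    [0,0,0],
    [0,0,0],
    [0,0,0],
    [0,0,0],
    [0,0,-0.01],
    [0,0,-0.03],
    [0,0,-0.06],
    [0,0,-0.1],
    [0,0,-0.15],
    [0,0,-0.2],
    [0,0,-0.2]
  ],
  "rot": [
    [0,0,0],
    [0,0,0],
    [0,0,0],
    [0,0,0],
    [0,0,0],
    [0,0,0],
    [0,0,0],
    [0,0,0],
    [0,0,0],
    [0,0,0],
    [0,0,0],
    [0,0,0],
    [0,0,0],
    [0,0,0]
  ],
  "fingers": [0.5,0.3,0,-0.5,-1,-1,-1,-1,-1,-1,-1,-1,-1,-1]
}}

```text
time_s: 30.25
position: [0.4591, 0.2943, 0.2267]
tool_rot: [-3.138, 0.007, -2.204]
force: [0.1, -0.5, -0.4]
finger_gap: 0.0856
gripper_force: 0.0
```

Run:
```python
exec(open("f.py").read())
t=read_camera("top"); o,w=wrist()
im=t["color"][255:305,425:490].astype(int); m=((im[...,0]-im[...,2]>45)&(im[...,0]>90)).astype(np.uint8)
k=max(cv2.findContours(m,0,2)[0],key=cv2.contourArea); r=cv2.minEnclosingCircle(k); p=ray(t,425+r[0][0],255+r[0][1],.012)
a=np.array([-.159,-.987]);print("collar",r,p, "bar mid to collar",(p[:2]-[.473,-.386])@a,(p[:2]-[.473,-.386])@[.987,-.159])
im=w["color"].astype(int); m=(im[...,0]-im[...,2]>70).astype(np.uint8); m[:, :260]=0; m[:,360:]=0; m[300:]=0
k=max(cv2.findContours(m,0,2)[0],key=cv2.contourArea); r=cv2.minAreaRect(k); P=[ray(w,*q,.05)[:2] for q in cv2.boxPoints(r)]
print("handle",r,np.mean(P,0),[np.linalg.norm(P[i]-P[i-1]) for i in (1,2)])
```

```text
30.25 [0.45907387 0.29427714 0.22672103] F [ 0.08428097 -0.46322908 -0.41022085] Fn 0.8438064327424823 M [0.03342162 0.00429746 0.01032475] rot [-3.13828123  0.00676739 -2.20432732]
collar ((32.344825744628906, 26.379310607910156), 8.677501678466797) [ 0.46335438 -0.41976303  0.012     ] bar mid to collar 0.034857767675953416 -0.004151907544353926
handle ((313.0, 209.0), (72.0, 20.0), 90.0) [0.45502402 0.28872128] [np.float64(0.014798961378167379), np.float64(0.05578412244622021)]
```

Run:
```python
from h import *
import pickle
s0=pickle.load(open("c0.pkl","rb"))["scene"]["color"].astype(int); s=read_camera("scene")["color"].astype(int)
for n,i in (("before",s0),("after",s)):
    j=i[310:370,180:300]; m=(j[...,0]-j[...,2]>80).astype(np.uint8); k=max(cv2.findContours(m,0,2)[0],key=cv2.contourArea); print(n,cv2.minAreaRect(k))
    g=cv2.cvtColor(j.astype(np.uint8),6); print("tip area dark",np.argwhere(g[20:55,0:20]<120).mean(0), "foot",np.argwhere(g[10:42,96:115]<150).mean(0))
d=abs(s-s0).sum(2)>90; print("changed px in rod box",d[310:370,180:300].sum())
```

```text
before ((68.5769271850586, 19.88461685180664), (6.667948246002197, 32.947513580322266), 78.69007110595703)
tip area dark [24.73469388 11.67346939] foot [15.29850746  7.31343284]
after ((70.94230651855469, 18.711538314819336), (6.471831798553467, 27.456254959106445), 78.69007110595703)
tip area dark [23.70212766 11.42553191] foot [14.55172414  6.67241379]
changed px in rod box 973
```

The rod stands as it did at the start, with the tip and foot within a pixel. The collar is about 4 mm off the buffer's middle. Handing in.

```bash
python3 -c "
from workcell import hand_in
print(hand_in())"
```

```text
the job is handed in; nothing more can be done
None
```

I handed the job in at about 30 s of the 72 s limit; no verdict came back. The collar was drawn out and pressed at about 7–8 N for over a second, and it lies about 4 mm off the buffer's middle by camera estimate. The rod is back upright at its original spot on the worktop, well clear of the tray.

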